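# Dock the cup carriage and hold the tube warmer open

## Robot

A 6-joint arm with a two-finger parallel gripper is mounted at the origin on the work surface. World frame = base frame: x ahead of the robot, y to its left, z up, the work surface at z = 0. Lengths are in mm, angles in rad, forces in N, time in s.
With the tool pointing down it reaches from about 275 to 750 mm from the base axis. Payload 10.2 kg.
Tool frame: the origin (TCP) lies at the very end of the fingers, on their centre line; the grasp point (between the pads) lies 19 mm behind it (ctrl.grip_depth is the distance from the TCP to the grasp point, in mm); z points along the fingers, x is the direction in which the jaws open and shut, and the axes are right-handed (so a half turn about z gives the same grasp; the last joint's range is limited). The gripper opens to 85 mm and grips with 20 to 120 N. Pads are 22 mm wide; open, the fingers measure 114 mm over their backs; the gripper's body (76 mm by 85 mm) begins 54 mm behind the grasp point. The pads swing forward as they close: fully open they stand 13 mm farther back than shut.
Start: joints at [1.018, 0.313, 1.498, -0, 1.331, -0.223], TCP at [170.036, 496.708, 231.294] pointing down, gripper open.
Joint ranges: [-2.94, 2.94], [-0.97, 2.17], [0.19, 2.56], [-1.23, 4.37], [0.02, 3.11], [-2.88, 2.88]. Speed limits (rad/s): [2.39, 2.39, 3.01, 3.14, 3.14, 3.14].

## Interface

Orientations are given as a unit quaternion [w, x, y, z].
In Python, from rig import ctrl gives the robot as it stands.
- The arm moves only by the tool play_rows, never from a script. Its argument "motion" is a list of rows, each a list of 2 entries, a list of its own where there are three numbers: the shift along the tool's x, y, z in mm, then the turn, a rotation vector about the tool's x, y, z in degrees. A call has 1 to 20 rows; each row shifts and turns the commanded pose from where the row before left it, along the tool's axes as they then stand; what a row does not reach is not made up. A row lasts 1/12 s, in which the tool goes at most 41.7 mm and 7.16 degrees, less where a joint would pass 70% of its speed; a pose out of reach is approached as far as the arm can. A call with a gripper value outside its range is refused whole. "fingers" is the finger opening in mm, from 0 to 85.4, set as the call begins (left out, the last holds). The fingers move at their own pace and stop on an object; "squeeze" is the grip in N (left out, the last holds). Time passes only in rows, so rows that do not move let the fingers close. It gives the time, the measured TCP pose, the force and the opening at its end, in the units of the state.
- ctrl.sense(): the state, without advancing time (a new reading comes with each control period).
- ctrl.capture(name): name is "scene" or "top" or "wrist"; returns the picture (480x640x3 uint8, red, green, blue); there is no depth.
- ctrl.get_calibration(name): a dict with "K" (3x3 intrinsics, pixels), "k1" (the pictures are not rectified: a ray, as slopes to the right and down, at radius r is drawn at 1 + k1 r^2 times it, then the intrinsics apply), "R" (3x3) and "t" (3): a world point X has camera coordinates R X + t; the wrist camera has in their place "tool_from_camera" (4x4, takes a point from camera to tool coordinates, whose origin is the TCP and whose axes are the tool frame's). Camera axes: x right, y down, z forward; pixel columns grow to the right and rows downward; lengths in mm; the calibration is good to about 2 mm. A picture is of the moment at which its call begins: read the wrist's pose just before it. get_calibration takes no time and is no camera call.
- ctrl.finish_job(): hands the job in, once; it reports no verdict.
Trained networks look in the newest picture that a camera, given by its name, has taken for a name from the list of things; names that differ only in an ending like _2 or _b are one class to them, and where a whole thing is asked for, a point or a joint stands for the part that bears it (a point fixed in the world has none). Each returns a list of dicts, best first, with "p" (0 to 1); they miss things now and then, are a little off and sometimes report something else, mostly with a low value. They report only what shows in the picture. A call takes as long as a camera call.
- ctrl.spot_in(camera, name): "position" ([column, row] as shares, 0 to 1, of the picture: columns of its width, rows of its height, amid what is visible of it).
The state is a dict: "time_s": time; "joints": joint angles; "dq": joint speeds; "tau": joint torques, N m; "eef_pos": TCP position; "ee_rot": TCP orientation; "force": force on the tool from outside, world axes, zero at the start; "wrist_torque": the same for the moment, N m; "grip_width": opening from 0.0 (shut) to 1.0 (fully open).
Only numpy, scipy, OpenCV 4.12 (cv2) and the standard library are available. Lean on these libraries where they do the work, as an engineer would, in place of code of your own. Each camera call takes 0.05 s, during which the arm holds its last target. There are 200 camera calls.

## Task

Get the station ready for a transfer: push the cup carriage of the dosing stand fully home against its end stop, under the nozzle, and only then lift the tube warmer's lid (the one with the blue handle bar) and hold it open at 60 degrees (the green line). The lid falls shut by itself, so finish while still holding it there, steady, with the gripper. Leave the carriage home and the other things on the desk where they are.

Things in the scene. Friction and masses are not known exactly. Their poses are not given: they have to be found in the camera images.
- stand: Dosing stand: white base 400 mm long (x, from 160 mm before to 240 mm beyond its origin, which is on the table) x 120 mm wide, aluminium rail along its middle, and at the far (+x) end a 28 mm column, 188 mm high, with a nozzle arm reaching back over the cup; the arm's underside is 170 mm above the table.
- carriage (a joint): Slide of the cup carriage on the dosing stand, m. 0 = pulled fully out (to the stand's -x); 0.140 = home, hard against the end stop, its cup under the nozzle. It has about 2 N of friction and stays where it is left.
- carriage_grip (a point): Centre of the free part of the red upright grip post on the carriage, 78 mm above the table. The post is 20 mm wide across the slide (y), 24 mm along it (x); this point is 22 mm below its top and 33 mm above the grey carriage plate. x points along the slide, towards home. The carriage's clear cup (70 mm wide, rim 122 mm above the table) stands 100 mm farther along x.
- home_mark (a point): Where carriage_grip comes to be when the carriage is home (fixed to the stand, same axes). The nozzle stands 100 mm beyond it, and nothing of the column, arm or nozzle is nearer to it than 85 mm.
- warmer: Tube warmer: white box with a blue foot band, 170 (x) x 240 (y) x 100 mm high, origin at the centre of its underside, x from handle to hinge. At its +y side, 133 mm from the middle, a small white upright plate 190 mm high carries a green line at 60 degrees, along which the lid lies when opened right.
- lid (a joint): Opening angle of the warmer's lid, rad. 0 = shut (level), 1.047 = 60 degrees, 1.40 = its limit. The lid (0.55 to 1.1 kg) falls shut by its weight from every angle; it has no stay or catch. Lifting it at the bar takes 1 to 5 N.
- lid_handle (a point): Middle of the lid's blue round handle bar: 12 mm thick, 140 mm long between its two side arms, level along its y. It is 50 mm in front of the faces of lid and warmer, free all round between the side arms, 110 mm above the table when the lid is shut. It may turn between gripping fingers as the lid swings.
- lid_hinge (a point): Middle of the hinge line, at the warmer's far upper edge, 110 mm above the table; y along the hinge line, x away from the handle. The bar's centre line is 220 mm from it: with the lid shut it lies straight along -x at the same height; opening lifts the bar up and over towards +x.
- cup_stack: Bystander, to be left alone: nested stack of clear specimen cups, 74 mm wide, 150 mm tall; origin at the centre of its underside.
- reagent: Bystander, to be left alone: amber bottle, 48 mm wide, 120 mm tall; origin at the centre of its underside.
- spare_cup: Bystander, to be left alone: single clear open cup, 66 mm wide, 75 mm tall; origin at the centre of its underside.
- pipette: Bystander, to be left alone: white hand pipette lying flat, about 260 mm long (along its x), 26 mm wide, 24 mm high; origin at the centre of its underside, x along it.
- tip_box: Bystander, to be left alone: blue and white pipette-tip box, 120 x 85 mm, 70 mm tall; origin at the centre of its underside.
- jar: Bystander, to be left alone: white jar with a green cap, 64 mm wide, 80 mm tall; origin at the centre of its underside.

How it is judged (in metres and radians):
On the way, in this order (a step that is already met when the one before it is completed fails the run):
1. the carriage is fully home while the lid is still shut (value of joint carriage above 0.135 m and value of joint lid below 0.15 rad), for 0.2 s.
2. the gripper holds the lid open at 60 degrees (value of joint lid between 0.942 and 1.152 rad and contact force between the fingers and lid above 0.5 N), for 0.3 s.
At the end, for the whole second after the job is handed in: The program has ended with the gripper's fingers still carrying the lid (contact over 0.5 N), the lid steady (under 0.15 rad/s) at 60 degrees within 6, no bystander touching the lid, the carriage within 5 mm of its end stop, and every bystander within 30 mm of where it began (all of step 2 and value of joint carriage above 0.135 m and velocity of joint lid between -0.15 and 0.15 rad/s and contact force between lid and cup_stack below 0.2 N and contact force between lid and reagent below 0.2 N and contact force between lid and spare_cup below 0.2 N and contact force between lid and pipette below 0.2 N and contact force between lid and tip_box below 0.2 N and contact force between lid and jar below 0.2 N and distance of each of cup_stack, reagent, spare_cup, pipette, tip_box, jar from where it was at the start of the episode below 0.03 m); the arm keeps its last pose, push and grip.
It fails at once if a bystander was pushed away or knocked over (distance of any of cup_stack, reagent, spare_cup, pipette, tip_box, jar from where it was at the start of the episode above 0.03 m or angle between any of cup_stack, reagent, spare_cup, pipette, tip_box, jar's own z axis and vertical above 0.6 rad).
It also fails if it takes over 54 s, if anything falls off the work surface, if the arm or the gripper's body presses on something with over 40 N, if the wrist force passes 120 N, or if a joint passes its speed limit or range.

## Working session

There is one attempt and no reset: what is moved stays moved. The work goes in short steps, Python scripts to look and compute and a tool call to move; the robot and the scene stay as the last step left them, time stands still between calls to the robot, and variables do not carry over. Pictures are saved under pics/ and viewed, about 8 in all and at most 12, crops included, and the job is handed in when it is done.

Besides the shell and the picture viewer there is one more tool, called after ">>>" as a command line: name --argument value ..., lists and objects as JSON in quotes. play_rows: Moves the arm, as the interface text tells. Its arguments: {"type":"object","properties":{"motion":{"type":"array"},"fingers":{"type":"number"},"squeeze":{"type":"number"}},"required":["motion"]}

```bash
ls; mkdir -p pics; cat > h.py <<'E'
import numpy as np, cv2
from scipy.spatial.transform import Rotation as Rn
from rig import ctrl
def und(c,px):
    K=np.array(c["K"]);k1=c["k1"]
    return cv2.undistortPoints(np.array([[px]],float),K,np.array([k1,0,0,0,0.]))[0,0]
def toolpose(s):
    q=np.array(s["ee_rot"]);return Rn.from_quat(q[[1,2,3,0]]).as_matrix(),np.array(s["eef_pos"])
def ray(name,px,s=None):
    c=ctrl.get_calibration(name);u=und(c,px);d=np.array([*u,1.])
    if name=="wrist":
        T=np.array(c["tool_from_camera"]);R,p=toolpose(s)
        return R@T[:3,3]+p, R@T[:3,:3]@d
    R=np.array(c["R"]);t=np.array(c["t"]);return -R.T@t, R.T@d
def atz(name,px,z,s=None):
    o,d=ray(name,px,s);return o+d*(z-o[2])/d[2]
def proj(name,X):
    c=ctrl.get_calibration(name);X=np.atleast_2d(X).astype(float)
    return cv2.projectPoints(X,cv2.Rodrigues(np.array(c["R"]))[0],np.array(c["t"],float),np.array(c["K"]),np.array([c["k1"],0,0,0,0.]))[0][:,0]
def tri(r):
    A=0;b=0
    for o,d in r:
        d=d/np.linalg.norm(d);P=np.eye(3)-np.outer(d,d);A=A+P;b=b+P@o
    X=np.linalg.solve(A,b)
    return X,[np.linalg.norm((np.eye(3)-np.outer(d,d)/(d@d))@(X-o)) for o,d in r]
E
python3 - <<'E'
from h import *
print(ctrl.sense(),ctrl.grip_depth)
for n in("scene","top"):
    im=ctrl.capture(n);cv2.imwrite(f"pics/{n}0.png",im[:,:,::-1])
    c=ctrl.get_calibration(n);print(n,ray(n,(320,240)))
    for k in["stand","carriage","carriage_grip","home_mark","warmer","lid","lid_handle","lid_hinge","cup_stack","reagent","spare_cup","pipette","tip_box","jar"]:
        try: print(k,[(np.round(np.array(d["position"])*[640,480],1).tolist(),round(d["p"],2)) for d in ctrl.spot_in(n,k)][:2])
        except Exception as e: print(k,e)
print(ctrl.sense()["time_s"])
E
```

```text
pics
{'time_s': 0.0, 'joints': array([ 1.01757959e+00,  3.13483439e-01,  1.49844468e+00,  3.25601842e-05,
        1.33097177e+00, -2.23402446e-01]), 'dq': array([ 1.05795802e-03,  8.60771819e-04,  3.40364966e-04,  4.80540395e-04,
        5.88229347e-04, -8.67663848e-05]), 'tau': array([-6.82512073e-04, -4.12273264e+01, -2.59740329e+01, -2.56935182e-04,
        4.09498578e-03, -3.26303984e-05]), 'eef_pos': array([169.90050022, 496.48394843, 230.71509947]), 'ee_rot': array([ 2.38194002e-04,  8.13595141e-01,  5.81431439e-01, -6.08871432e-04]), 'force': array([-0.34393019,  0.63037355, -0.33781229]), 'wrist_torque': array([-0.00261528, -0.0504333 ,  0.01694232]), 'grip_width': 1.000105470986442} 18.700000000000003
scene (array([1437.69804819,  355.89373521,  957.96433098]), array([-0.67868693, -0.2631547 , -0.68608167]))
stand [([230.7, 258.0], 0.81), ([377.7, 277.2], 0.46)]
carriage [([245.8, 231.6], 0.74)]
carriage_grip [([245.7, 235.0], 0.91), ([228.9, 258.1], 0.42)]
home_mark [([230.4, 259.9], 0.95)]
warmer [([379.1, 274.1], 0.58)]
lid []
lid_handle [([381.9, 264.7], 0.78), ([246.6, 
[... 272 characters left out ...]
[328.8, 208.1], 0.26)]
top (array([ 341.2636595 ,   10.60587236, 1435.36982021]), array([ 0.15699408, -0.01018   , -0.98767562]))
stand [([404.2, 201.0], 0.78)]
carriage [([400.7, 232.1], 0.67)]
carriage_grip []
home_mark [([399.6, 210.5], 0.85), ([399.6, 233.3], 0.71)]
warmer [([226.8, 214.0], 0.78)]
lid [([227.1, 209.6], 0.72), ([402.5, 201.2], 0.53)]
lid_handle [([229.2, 210.9], 0.89)]
lid_hinge [([225.8, 211.0], 0.56)]
cup_stack [([120.6, 227.4], 0.73)]
reagent [([311.4, 152.8], 0.62), ([399.3, 233.6], 0.32)]
spare_cup [([322.8, 308.8], 0.64), ([399.0, 209.2], 0.17)]
pipette [([510.4, 337.9], 0.91)]
tip_box [([515.1, 234.1], 0.87), ([118.5, 227.0], 0.62)]
jar [([123.3, 295.6], 0.56)]
1.5
```

```bash
python3 - <<'E'
import cv2
for n,(x0,y0,x1,y1) in {"scene":(130,120,550,400),"top":(80,90,560,370)}.items():
    a=cv2.imread(f"pics/{n}0.png")[y0:y1,x0:x1];s=800/(x1-x0)
    a=cv2.resize(a,None,fx=s,fy=s,interpolation=cv2.INTER_CUBIC);print(n,s,a.shape);cv2.imwrite(f"pics/{n}0c.png",a)
E
```

```text
scene 1.9047619047619047 (533, 800, 3)
top 1.6666666666666667 (467, 800, 3)
```

View pics/scene0c.png

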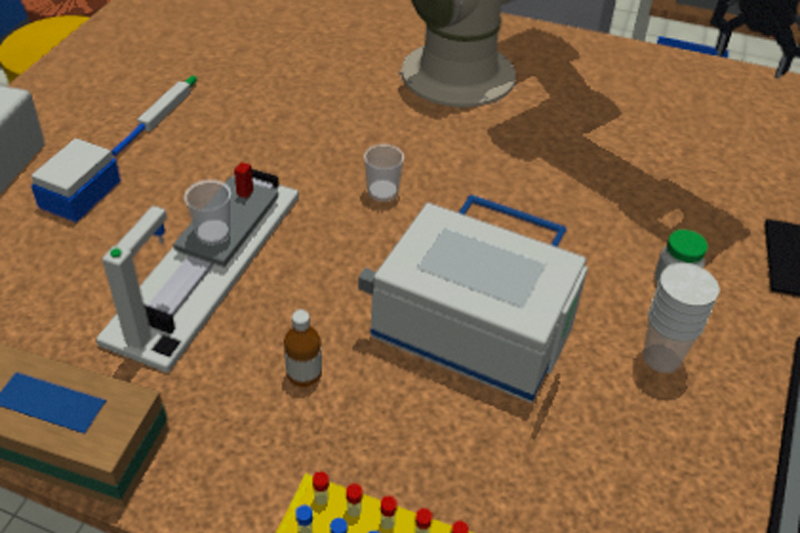

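View pics/top0c.png

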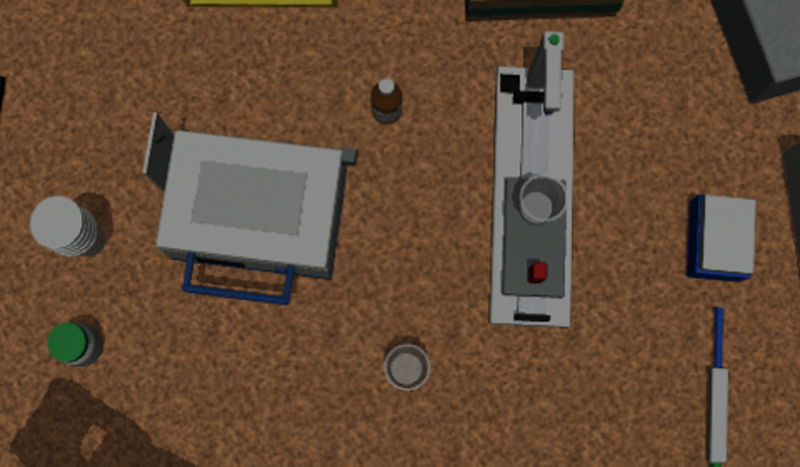

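The scene crop shows the stand at left with the red post at about (243,180) and the warmer with its blue bar from (470,200) to (565,232). The top crop shows the post at (539,271), the bar from (183,289) to (289,301), the spare cup at (407,367) and the reagent at (387,100).

```bash
python3 - <<'E'
from h import *
T=lambda p:(80+(p[0]+.5)/1.66667-.5,90+(p[1]+.5)/1.66667-.5)
im=cv2.imread("pics/top0.png");b,g,r=[im[:,:,i].astype(int) for i in range(3)]
red=(r>110)&(g<50)&(b<50);ys,xs=np.nonzero(red&(np.indices(red.shape)[1]>370)&(np.indices(red.shape)[1]<430));print("red top",xs.mean(),ys.mean(),xs.min(),xs.max(),ys.min(),ys.max(),len(xs))
print("post top z100",atz("top",(xs.mean(),ys.mean()),98))
S=cv2.imread("pics/scene0.png");b2,g2,r2=[S[:,:,i].astype(int) for i in range(3)]
m=(r2>90)&(g2<50)&(b2<50);m[:, :235]=0;m[:,270:]=0;m[:200]=0;m[250:]=0
y2,x2=np.nonzero(m);print("red scene",x2.mean(),y2.mean(),x2.min(),x2.max(),y2.min(),y2.max())
print("tri",tri([ray("top",(xs.mean(),ys.mean())),ray("scene",(x2.mean(),y2.mean()))]))
for n,z,ps in[("stand corners",20,[(498,67),(573,70),(570,326),(491,322)]),("bar ends",110,[(185,289),(289,301)]),("lid corners",110,[(175,132),(343,152),(331,276),(160,246)]),
 ("lidhi",120,[(175,132),(343,152)]),("cup rim spare",75,[(407,367)]),("reag",120,[(387,86)]),("stack",150,[(59,221)]),("jar",80,[(70,343)]),("cup rim",122,[(543,198)]),("nozzle col top",188,[(554,40)]),("arm end",188,[(552,108)])]:
    print(n,[np.round(atz("top",T(p),z)[:2],1).tolist() for p in ps])
s=lambda p:(130+(p[0]+.5)/1.90476-.5,120+(p[1]+.5)/1.90476-.5)
print("bar scene",[np.round(atz("scene",s(p),110)[:2],1).tolist() for p in[(472,199),(563,230)]])
print("stand corners scene",[np.round(atz("scene",s(p),20)[:2],1).tolist() for p in[(298,192),(167,361),(100,340)]])
m=(b>90)&(r<60)&(g<100)&(np.indices(b.shape)[1]>180)&(np.indices(b.shape)[1]<262)&(np.indices(b.shape)[0]>235)&(np.indices(b.shape)[0]<280)
y,x=np.nonzero(m);print(x.min(),x.max(),y.min(),y.max(),len(x))
for c in range(x.min(),x.max()+1,4):
    k=y[x==c]; 
    if len(k):print(c,k.max(),end="; ")
E
```

```text
<stdin>:4: RuntimeWarning: Mean of empty slice.
  ret = ret.dtype.type(ret / rcount)
Traceback (most recent call last):
ValueError: zero-size array to reduction operation minimum which has no identity
```

```bash
cat > m.py <<'E'
from h import *
T=lambda p:(80+(p[0]+.5)/1.66667-.5,90+(p[1]+.5)/1.66667-.5)
s=lambda p:(130+(p[0]+.5)/1.90476-.5,120+(p[1]+.5)/1.90476-.5)
def mask(f,col,box):
    im=cv2.imread(f).astype(float);b,g,r=im[...,0],im[...,1],im[...,2];Y,X=np.indices(b.shape)
    m=(r>60)&(r>3*g)&(r>3*b) if col=="r" else (b>50)&(b>1.6*r)&(b>1.25*g)
    m&=(X>=box[0])&(X<=box[2])&(Y>=box[1])&(Y<=box[3]);y,x=np.nonzero(m);return x,y
E
python3 - <<'E'
from m import *
xs,ys=mask("pics/top0.png","r",(370,230,430,270));x2,y2=mask("pics/scene0.png","r",(235,195,270,250))
for x,y in((xs,ys),(x2,y2)):print(len(x),x.mean(),y.mean(),x.min(),x.max(),y.min(),y.max())
print("post top z100",atz("top",(xs.mean(),ys.mean()),98),"tri",tri([ray("top",(xs.mean(),ys.mean())),ray("scene",(x2.mean(),y2.mean()))]))
for n,z,ps in[("stand corners",20,[(498,67),(573,70),(570,326),(491,322)]),("bar ends",110,[(185,289),(289,301)]),("lid corners",115,[(175,132),(343,152),(331,265),(160,246)]),
 ("cup rim spare",75,[(407,367)]),("reag",120,[(387,86)]),("stack",150,[(59,221)]),("jar",80,[(70,343)]),("cup rim",122,[(543,198)]),("nozzle col top",188,[(554,40)]),("arm end",188,[(552,108)])]:
    print(n,[np.round(atz("top",T(p),z)[:2],1).tolist() for p in ps])
print("bar scene",[np.round(atz("scene",s(p),110)[:2],1).tolist() for p in[(472,199),(563,230)]])
print("stand corners scene",[np.round(atz("scene",s(p),20)[:2],1).tolist() for p in[(298,192),(167,361),(100,340)]])
x,y=mask("pics/top0.png","b",(180,235,262,280));print(x.min(),x.max(),y.min(),y.max(),len(x))
L=[(c,y[x==c][y[x==c]>=y[x==c].max()-4].mean()) for c in range(x.min()+3,x.max()-2)]
P=np.array([atz("top",p,110)[:2] for p in L]);print(np.round(P[::6],1).tolist());f=np.polyfit(P[:,1],P[:,0],1);print("bar fit",f,np.degrees(np.arctan(f[0])))
E
```

```text
72 403.5 252.0 400 407 248 256
109 257.0183486238532 213.77981651376146 253 262 206 223
post top z100 [ 527.49157117 -198.68710881   98.        ] tri (array([ 529.85486976, -200.5216962 ,   76.33798152]), [np.float64(1.6549429233186044), np.float64(1.6549429233184756)])
stand corners [[854.4, -152.2], [851.8, -269.0], [455.9, -255.1], [461.0, -138.1]]
bar ends [[494.4, 294.6], [479.6, 149.7]]
lid corners [[717.8, 318.9], [690.6, 79.1], [529.6, 92.5], [553.4, 331.5]]
cup rim spare [[392.2, -14.2]]
reag [[787.1, 18.2]]
stack [[580.9, 465.5]]
jar [[418.6, 462.6]]
cup rim [[626.1, -201.5]]
nozzle col top [[834.2, -210.7]]
arm end [[736.5, -205.5]]
bar scene [[479.0, 156.6], [494.8, 295.2]]
stand corners scene [[466.9, -134.2], [850.6, -153.4], [854.6, -258.9]]
190 255 241 272 419
[[496.1, 289.6], [493.9, 275.5], [491.8, 261.5], [490.8, 247.5], [489.8, 233.6], [487.7, 219.6], [485.6, 205.6], [484.6, 191.8], [482.5, 177.8], [481.5, 164.0]]
bar fit [1.14328850e-01 4.62475356e+02] 6.522241374024791
```

>>> play_rows --motion '[[[-14, 14, 0], [0, 0, -4]], [[-26, 28, 0], [0, 0, 0]], [[-27, 28, 0], [0, 0, 0]], [[-27, 28, 0], [0, 0, 0]], [[-27, 28, 0], [0, 0, 0]], [[-27, 28, 0], [0, 0, 0]], [[-27, 28, 0], [0, 0, 0]], [[-27, 28, 0], [0, 0, 0]], [[-27, 28, 0], [0, 0, 0]], [[-27, 28, 0], [0, 0, 0]], [[-27, 28, 0], [0, 0, 0]], [[-27, 28, 0], [0, 0, 0]], [[-27, 28, 0], [0, 0, 0]], [[-27, 28, 0], [0, 0, 0]], [[-27, 28, 0], [0, 0, 0]], [[-27, 28, 0], [0, 0, 0]], [[-27, 28, 0], [0, 0, 0]], [[-27, 28, 0], [0, 0, 0]], [[-27, 28, 0], [0, 0, 0]], [[-20, 20, 0], [0, 0, 0]]]' --fingers 70

```text
time_s: 3.17
eef_pos: [556.3, -146.7, 231.0]
ee_rot: [0.0, 0.793, 0.609, -0.0]
force: [0.3, 0.3, -0.5]
grip_width: 0.819
```

```bash
cat >> h.py <<'E'
def plan(target,yaw):
    s=ctrl.sense();R,p=toolpose(s);y=np.degrees(np.arctan2(R[1,0],R[0,0]))
    print("t",round(s["time_s"],2),"pos",p.round(1),"yaw",y.round(2),"tilt",R[:,2].round(3),"F",s["force"].round(1),"w",round(s["grip_width"],3),"q",s["joints"].round(2))
    print("shift tool now",(R.T@(np.array(target)-p)).round(1),"turn z",round((y-yaw+180)%360-180,2))
    c,sn=np.cos(np.radians(yaw)),np.sin(np.radians(yaw));R2=np.array([[c,sn,0],[sn,-c,0],[0,0,-1]])
    print("shift after turn",(R2.T@(np.array(target)-p)).round(1))
E
python3 - <<'E'
from h import *
plan([529,-200,231],87.8)
s=ctrl.sense();im=ctrl.capture("wrist");cv2.imwrite("pics/w1.png",im[:,:,::-1])
for k in("carriage_grip","home_mark"):
  for d in ctrl.spot_in("wrist",k)[:2]:
    px=np.array(d["position"])*[640,480];print(k,px,d["p"],atz("wrist",px,78 if k=="home_mark" else 100,s))
E
```

```text
t 3.17 pos [ 556.3 -146.7  231. ] yaw 75.02 tilt [ 0. -0. -1.] F [ 0.3  0.3 -0.5] w 0.819 q [-0.46  0.42  1.34 -0.    1.38 -1.77]
shift tool now [-58.6 -12.6  -0. ] turn z -12.78
shift after turn [-54.4 -25.2  -0. ]
carriage_grip [270.976 268.08 ] 0.61 [ 571.84301516 -190.37525273  100.        ]
home_mark [283.392 258.192] 0.72 [ 573.41881499 -184.37288542   78.        ]
home_mark [273.024 266.496] 0.49 [ 577.57033424 -193.55367099   78.        ]
```

View pics/w1.png

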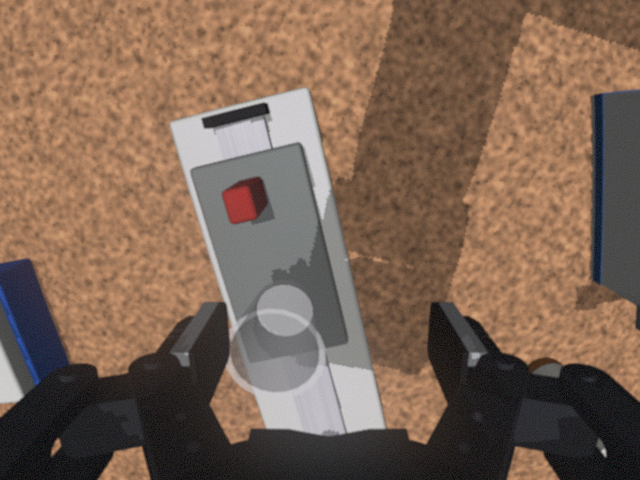

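>>> play_rows --motion '[[[0, 0, 0], [0, 0, -4.3]], [[0, 0, 0], [0, 0, -4.3]], [[0, 0, 0], [0, 0, -4.2]], [[-18, -8, 0], [0, 0, 0]], [[-18, -8, 0], [0, 0, 0]], [[-18, -9, 0], [0, 0, 0]], [[0, 0, 0], [0, 0, 0]]]'

```text
time_s: 3.9
eef_pos: [527.0, -198.1, 231.6]
ee_rot: [0.0, 0.72, 0.694, -0.0]
force: [0.0, 0.9, 0.1]
grip_width: 0.818
```

```bash
python3 - <<'E'
from m import *
plan([529,-200,231],87.8)
s=ctrl.sense();im=ctrl.capture("wrist");cv2.imwrite("pics/w2.png",im[:,:,::-1])
x,y=mask("pics/w2.png","r",(0,0,640,480));print(len(x),x.min(),x.max(),y.min(),y.max(),np.median(x),np.median(y))
for z in(78,100):print(atz("wrist",(np.median(x),np.median(y)),z,s))
d=ctrl.spot_in("wrist","carriage_grip");print([(np.array(e["position"])*[640,480],e["p"]) for e in d])
E
```

```text
t 3.9 pos [ 527.  -198.1  231.6] yaw 87.82 tilt [-0.    -0.001 -1.   ] F [0.  0.9 0.1] w 0.818 q [-0.57  0.4   1.38 -0.    1.37 -2.1 ]
shift tool now [-1.8  2.1  0.6] turn z 0.02
shift after turn [-1.8  2.1  0.6]
390 314 340 199 241 324.0 218.0
[ 523.58444168 -200.50614246   78.        ]
[ 518.82108885 -200.07613912  100.        ]
[(array([327.808, 285.12 ]), 0.57)]
```

View pics/w2.png

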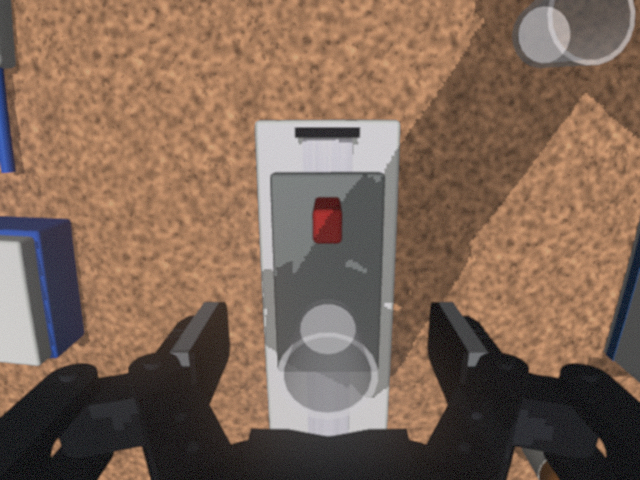

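The post stands centred at (327,226), with the stand's edges symmetric around it, so the yaw agrees. Next I descend and grip.

>>> play_rows --motion '[[[0, 0, 20], [0, 0, 0]], [[0, 0, 35], [0, 0, 0]], [[0, 0, 35], [0, 0, 0]], [[0, 0, 35], [0, 0, 0]], [[0, 0, 25], [0, 0, 0]], [[0, 0, 18], [0, 0, 0]], [[0, 0, 0], [0, 0, 0]]]'

```text
time_s: 4.58
eef_pos: [527.0, -194.4, 59.9]
ee_rot: [-0.003, 0.719, 0.695, -0.001]
force: [-0.2, 0.2, -0.6]
grip_width: 0.821
```

>>> play_rows --motion '[[[0, 0, 0], [0, 0, 0]], [[0, 0, 0], [0, 0, 0]], [[0, 0, 0], [0, 0, 0]], [[0, 0, 0], [0, 0, 0]], [[0, 0, 0], [0, 0, 0]], [[0, 0, 0], [0, 0, 0]], [[0, 0, 0], [0, 0, 0]], [[0, 0, 0], [0, 0, 0]]]' --fingers 0 --squeeze 40

```text
time_s: 5.25
eef_pos: [529.3, -199.2, 65.1]
ee_rot: [0.003, 0.72, 0.694, -0.0]
force: [-0.1, -9.9, 2.3]
grip_width: 0.225
```

>>> play_rows --motion '[[[0, 5, 0], [0, 0, 0]], [[0, 12, 0], [0, 0, 0]], [[0, 15, 0], [0, 0, 0]], [[0, 15, 0], [0, 0, 0]], [[0, 15, 0], [0, 0, 0]], [[0, 15, 0], [0, 0, 0]], [[0, 15, 0], [0, 0, 0]], [[0, 10, 0], [0, 0, 0]], [[0, 5, 0], [0, 0, 0]], [[0, 0, 0], [0, 0, 0]]]'

```text
time_s: 6.08
eef_pos: [636.8, -203.1, 65.1]
ee_rot: [0.003, 0.72, 0.694, -0.0]
force: [2.5, -9.5, 2.3]
grip_width: 0.225
```

>>> play_rows --motion '[[[0, 4, 0], [0, 0, 0]], [[0, 4, 0], [0, 0, 0]], [[0, 4, 0], [0, 0, 0]], [[0, 4, 0], [0, 0, 0]], [[0, 0, 0], [0, 0, 0]]]'

```text
time_s: 6.5
eef_pos: [648.7, -203.4, 65.0]
ee_rot: [-0.002, 0.72, 0.694, -0.003]
force: [-22.2, -6.9, 12.5]
grip_width: 0.228
```

>>> play_rows --motion '[[[0, 2, 0], [0, 0, 0]], [[0, 0, 0], [0, 0, 0]], [[0, 0, 0], [0, 0, 0]]]'

```text
time_s: 6.75
eef_pos: [648.8, -203.5, 64.9]
ee_rot: [-0.004, 0.72, 0.694, -0.005]
force: [-32.9, -5.4, 17.3]
grip_width: 0.226
```

```bash
python3 - <<'E'
from m import *
plan([650,-203,65],87.8)
im=ctrl.capture("top");cv2.imwrite("pics/t2.png",im[:,:,::-1]);im=ctrl.capture("scene");cv2.imwrite("pics/s2.png",im[:,:,::-1])
a=cv2.imread("pics/s2.png")[150:370,150:420];b=cv2.imread("pics/t2.png")[90:310,300:570]
cv2.imwrite("pics/c2.png",cv2.resize(np.hstack([a,b]),(800,326),interpolation=cv2.INTER_CUBIC))
E
```

```text
t 6.75 pos [ 648.8 -203.5   64.9] yaw 87.87 tilt [-0.012 -0.001 -1.   ] F [-32.9  -5.4  17.3] w 0.226 q [-0.47  0.81  1.14 -0.01  1.2  -2.  ]
shift tool now [ 0.5  1.2 -0.1] turn z 0.07
shift after turn [ 0.5  1.2 -0.1]
```

View pics/c2.png

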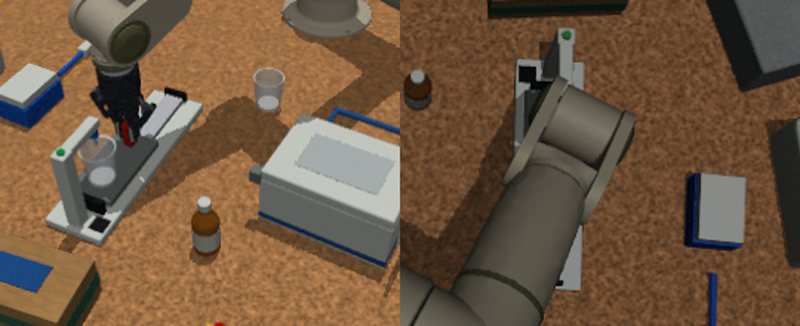

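The carriage's grey plate is against the black stop with the cup under the nozzle (left crop, cup at (98,155)). A further push did not move it. I unload and release.

>>> play_rows --motion '[[[0, -2, 0], [0, 0, 0]], [[0, -2, 0], [0, 0, 0]], [[0, 0, 0], [0, 0, 0]]]'

```text
time_s: 7.1
eef_pos: [648.9, -203.5, 65.0]
ee_rot: [0.002, 0.72, 0.694, -0.001]
force: [-3.7, -9.2, 3.9]
grip_width: 0.229
```

>>> play_rows --motion '[[[0, 0, 0], [0, 0, 0]], [[0, 0, 0], [0, 0, 0]], [[0, 0, 0], [0, 0, 0]], [[0, 0, 0], [0, 0, 0]], [[0, 0, 0], [0, 0, 0]], [[0, 0, -10], [0, 0, 0]], [[0, 0, -25], [0, 0, 0]], [[0, 0, -35], [0, 0, 0]], [[0, 0, -35], [0, 0, 0]], [[0, 0, -35], [0, 0, 0]], [[0, 0, -35], [0, 0, 0]], [[0, 0, -15], [0, 0, 0]], [[0, 0, 0], [0, 0, 0]]]' --fingers 60

```text
time_s: 8.18
eef_pos: [650.2, -201.5, 259.1]
ee_rot: [0.004, 0.72, 0.694, 0.001]
force: [-0.1, 0.4, 0.1]
grip_width: 0.7
```

```bash
python3 - <<'E'
from h import *
plan([460,226,255],-6.5)
E
```

```text
t 8.18 pos [ 650.2 -201.5  259.1] yaw 87.92 tilt [ 0.008 -0.004 -1.   ] F [-0.1  0.4  0.1] w 0.7 q [-0.47  0.66  0.89  0.    1.58 -2.01]
shift tool now [ 420.4 -205.6    0.9] turn z 94.42
shift after turn [-237.4 -403.3    4.1]
```

>>> play_rows --motion '[[[18, -8, 0], [0, 0, 2]], [[35, -16, 0], [0, 0, 0]], [[35, -16, 0], [0, 0, 0]], [[35, -16, 0], [0, 0, 0]], [[35, -16, 0], [0, 0, 0]], [[35, -16, 0], [0, 0, 0]], [[35, -16, 0], [0, 0, 0]], [[35, -16, 0], [0, 0, 0]], [[35, -16, 0], [0, 0, 0]], [[35, -16, 0], [0, 0, 0]], [[35, -16, 0], [0, 0, 0]], [[35, -16, 0], [0, 0, 0]], [[18, -8, 0], [0, 0, 4]], [[0, 0, 0], [0, 0, 6]], [[0, 0, 0], [0, 0, 7]], [[0, 0, 0], [0, 0, 7]], [[0, 0, 0], [0, 0, 7]], [[0, 0, 0], [0, 0, 7]], [[0, 0, 0], [0, 0, 7]], [[0, 0, 0], [0, 0, 7]]]' --fingers 44

```text
time_s: 9.85
eef_pos: [486.7, 232.1, 252.7]
ee_rot: [-0.0, 0.957, 0.289, -0.001]
force: [-0.1, 0.1, 0.8]
grip_width: 0.517
```

>>> play_rows --motion '[[[0, 0, 0], [0, 0, 7]], [[0, 0, 0], [0, 0, 7]], [[0, 0, 0], [0, 0, 7]], [[0, 0, 0], [0, 0, 7]], [[0, 0, 0], [0, 0, 7]], [[0, 0, 0], [0, 0, 5]], [[0, 0, 0], [0, 0, 0]], [[0, 0, 0], [0, 0, 0]]]'

```text
time_s: 10.52
eef_pos: [486.9, 232.1, 252.9]
ee_rot: [0.0, 0.999, -0.052, -0.0]
force: [-1.5, 0.0, 0.1]
grip_width: 0.515
```

```bash
python3 - <<'E'
from m import *
plan([488,224,255],-6.5)
s=ctrl.sense();im=ctrl.capture("wrist");cv2.imwrite("pics/w3.png",im[:,:,::-1])
d=ctrl.spot_in("wrist","lid_handle");print([(np.array(e["position"])*[640,480],e["p"],atz("wrist",np.array(e["position"])*[640,480],110,s)) for e in d])
im=ctrl.capture("top");cv2.imwrite("pics/t3.png",im[:,:,::-1])
x,y=mask("pics/t3.png","r",(370,130,430,270));print("post",len(x))
if len(x): print(x.mean(),y.mean(),atz("top",(x.mean(),y.mean()),98))
E
```

```text
t 10.52 pos [486.9 232.1 252.9] yaw -5.93 tilt [-0.001 -0.    -1.   ] F [-1.5  0.   0.1] w 0.515 q [0.23 0.33 1.42 0.   1.4  0.33]
shift tool now [ 1.9  7.9 -2.1] turn z 0.57
shift after turn [ 2.   7.9 -2.1]
[(array([512.576, 203.808]), 0.65, array([615.37291995, 235.69845756, 110.        ]))]
post 72
404.4861111111111 202.125 [ 647.00453342 -202.98175252   98.        ]
```

View pics/w3.png

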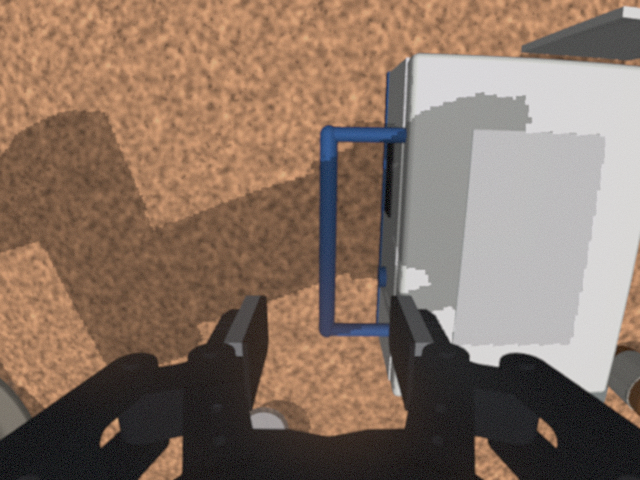

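The bar runs vertically at column 328, rows 130 to 330, midway between the fingers. The post measures (647,-203), which is home.

```bash
python3 - <<'E'
from m import *
s=ctrl.sense()
for p in((329,130),(328,232),(327,330)):print(atz("wrist",p,110,s).round(1))
E
```

```text
[494.7 296.9 110. ]
[486.8 228.8 110. ]
[478.3 154.5 110. ]
```

>>> play_rows --motion '[[[0, 7, 20], [0, 0, 0.6]], [[0, 0, 35], [0, 0, 0]], [[0, 0, 35], [0, 0, 0]], [[0, 0, 30], [0, 0, 0]], [[0, 0, 20], [0, 0, 0]], [[0, 0, 10], [0, 0, 0]], [[0, 0, 8], [0, 0, 0]], [[0, 0, 3], [0, 0, 0]], [[0, 0, 0], [0, 0, 0]]]'

```text
time_s: 11.42
eef_pos: [486.7, 225.2, 92.6]
ee_rot: [-0.0, 0.998, -0.058, 0.0]
force: [-0.3, -0.0, 1.0]
grip_width: 0.512
```

```bash
python3 - <<'E'
from m import *
plan([486.8,225.5,91],-6.5)
im=ctrl.capture("wrist");cv2.imwrite("pics/w4.png",im[:,:,::-1])
E
```

```text
t 11.42 pos [486.7 225.2  92.6] yaw -6.67 tilt [ 0.001  0.    -1.   ] F [-0.3 -0.   1. ] w 0.512 q [ 0.21  0.49  1.64 -0.    1.02  0.33]
shift tool now [ 0.  -0.3  1.6] turn z -0.17
shift after turn [ 0.  -0.3  1.6]
```

View pics/w4.png

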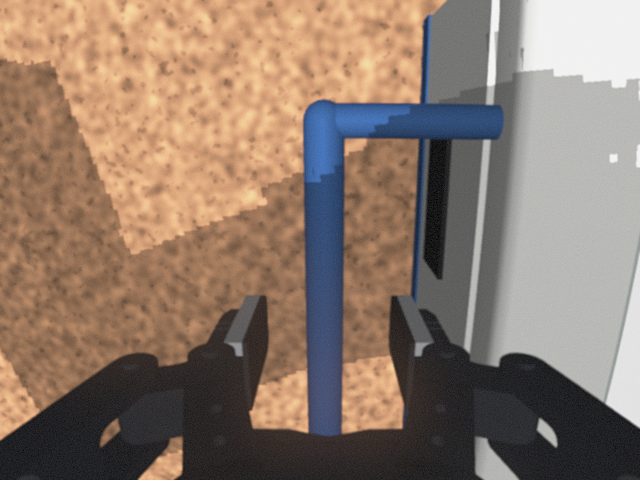

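The bar (columns 305 to 343) passes between the fingertips at columns 260 and 395, free of contact. I close on it.

>>> play_rows --motion '[[[0, 0, 0], [0, 0, 0]], [[0, 0, 0], [0, 0, 0]], [[0, 0, 0], [0, 0, 0]], [[0, 0, 0], [0, 0, 0]], [[0, 0, 0], [0, 0, 0]], [[0, 0, 0], [0, 0, 0]], [[0, 0, 0], [0, 0, 0]], [[0, 0, 0], [0, 0, 0]]]' --fingers 0 --squeeze 50

```text
time_s: 12.13
eef_pos: [485.5, 225.4, 93.1]
ee_rot: [-0.0, 0.998, -0.058, -0.001]
force: [-8.0, -0.0, 8.6]
grip_width: 0.117
```

```bash
python3 - <<'E'
from h import *
plan([487,225,91],-6.5)
a=np.radians(np.array([0,1,3,6,9,12,15,18,21,24,27,30,33,36,39,42,45,48,51,54,56.5,58.5,59.5,60]))
P=220*np.c_[1-np.cos(a),np.sin(a)]
for A,d in zip(np.degrees(a)[1:],np.diff(P,axis=0)):print(round(A,1),d.round(1),end="; ")
E
```

```text
t 12.13 pos [485.5 225.4  93.1] yaw -6.68 tilt [-0.002  0.    -1.   ] F [-8.  -0.   8.6] w 0.117 q [0.22 0.48 1.64 0.   1.02 0.33]
shift tool now [1.6 0.2 2.1] turn z -0.18
shift after turn [1.6 0.2 2.1]
1.0 [0.  3.8]; 3.0 [0.3 7.7]; 6.0 [ 0.9 11.5]; 9.0 [ 1.5 11.4]; 12.0 [ 2.1 11.3]; 15.0 [ 2.7 11.2]; 18.0 [ 3.3 11. ]; 21.0 [ 3.8 10.9]; 24.0 [ 4.4 10.6]; 27.0 [ 5.  10.4]; 30.0 [ 5.5 10.1]; 33.0 [6.  9.8]; 36.0 [6.5 9.5]; 39.0 [7.  9.1]; 42.0 [7.5 8.8]; 45.0 [7.9 8.4]; 48.0 [8.4 7.9]; 51.0 [8.8 7.5]; 54.0 [9.1 7. ]; 56.5 [7.9 5.5]; 58.5 [6.5 4.1]; 59.5 [3.3 2. ]; 60.0 [1.7 1. ];
```

>>> play_rows --motion '[[[0, 0, -3.8], [0, 0, 0]], [[0.3, 0, -7.7], [0, 0, 0]], [[0.9, 0, -11.5], [0, 0, 0]], [[1.5, 0, -11.4], [0, 0, 0]], [[2.1, 0, -11.3], [0, 0, 0]], [[2.7, 0, -11.2], [0, 0, 0]], [[3.3, 0, -11], [0, 0, 0]], [[3.8, 0, -10.9], [0, 0, 0]], [[4.4, 0, -10.6], [0, 0, 0]], [[0, 0, 0], [0, 0, 0]]]'

```text
time_s: 12.97
eef_pos: [503.8, 223.3, 183.6]
ee_rot: [-0.0, 0.998, -0.058, -0.002]
force: [-14.3, 2.2, 1.9]
grip_width: 0.12
```

>>> play_rows --motion '[[[4, 0, -10.4], [0, 0, 0]], [[5, 0, -10.1], [0, 0, 0]], [[6, 0, -9.8], [0, 0, 0]], [[6.5, 0, -9.5], [0, 0, 0]], [[7, 0, -9.1], [0, 0, 0]], [[7.5, 0, -8.8], [0, 0, 0]], [[7.9, 0, -8.4], [0, 0, 0]], [[0, 0, 0], [0, 0, 0]]]'

```text
time_s: 13.63
eef_pos: [548.1, 218.1, 251.5]
ee_rot: [-0.0, 0.998, -0.058, -0.001]
force: [-18.2, 0.4, 13.1]
grip_width: 0.118
```

>>> play_rows --motion '[[[7.4, 0, -8.5], [0, 0, 0]], [[7.8, 0, -8], [0, 0, 0]], [[8.6, 0, -7.3], [0, 0, 0]], [[7.5, 0, -5.8], [0, 0, 0]], [[6.5, 0, -4.1], [0, 0, 0]], [[3.3, 0, -2], [0, 0, 0]], [[1.7, 0, -1], [0, 0, 0]], [[0, 0, 0], [0, 0, 0]], [[0, 0, 0], [0, 0, 0]], [[0, 0, 0], [0, 0, 0]]]'

```text
time_s: 14.47
eef_pos: [590.6, 213.2, 286.8]
ee_rot: [-0.0, 0.998, -0.058, 0.0]
force: [-8.0, 1.5, 6.8]
grip_width: 0.117
```

```bash
python3 - <<'E'
from m import *
plan([597,211,281.5],-6.5)
R,p=toolpose(ctrl.sense());g=p-18.7*R[:,2]*1; print("grasp pt",g)
for b0 in((486.8,225.5,110),(485.5,225.4,111.8)):
    u=np.array([.9934,-.1146]);h=np.array(b0[:2])+220*u;d=(h-g[:2])@u;print("angle",np.degrees(np.arctan2(g[2]-b0[2],d)),np.hypot(g[2]-b0[2],d))
im=ctrl.capture("scene");cv2.imwrite("pics/s5.png",im[:,:,::-1]);im=ctrl.capture("top");cv2.imwrite("pics/t5.png",im[:,:,::-1])
a=cv2.resize(cv2.imread("pics/s5.png")[140:380,200:520],(800,600),interpolation=cv2.INTER_CUBIC);cv2.imwrite("pics/c5.png",a)
E
```

```text
t 14.47 pos [590.6 213.2 286.8] yaw -6.66 tilt [ 0.     0.001 -1.   ] F [-8.   1.5  6.8] w 0.117 q [0.16 0.52 1.05 0.   1.57 0.28]
shift tool now [6.6 1.4 5.3] turn z -0.16
shift after turn [6.6 1.5 5.3]
grasp pt [590.583434   213.17991114 305.49324097]
angle 59.42820311008128 227.0556861142564
angle 59.475731737637666 224.85496672642358
```

View pics/c5.png

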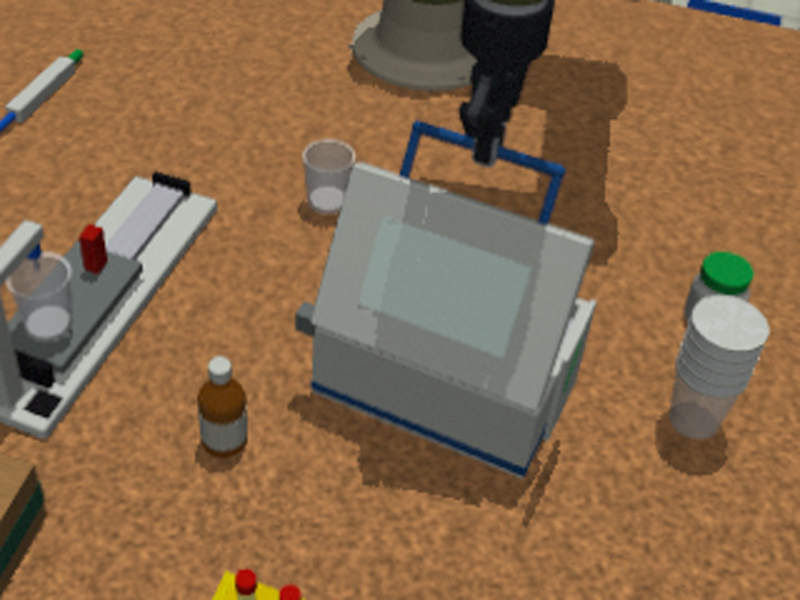

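The scene view shows the lid open with the bar held between the fingers at (485,145), running from (417,127) to (562,172). I measure its angle from this view, and check the bystanders.

```bash
python3 - <<'E'
from m import *
u=np.array([.9934,-.1146,0]);v=np.array([.1146,.9934,0]);b0=np.array([486.8,225.5,110]);h=b0+220*u
C=lambda p:(200+(p[0]+.5)/2.5-.5,140+(p[1]+.5)/2.5-.5)
for p,off in(((417,127),-73),((562,172),73)):
    o,d=ray("scene",C(p));X=o+d*((b0+off*v-o)@v)/(d@v);q=(X-h);print(X.round(1),"angle",np.degrees(np.arctan2(q[2],-q@u)),np.hypot(q[2],q@u))
# predicted image of bar ends at angles
for A in(54,57,60,63,66):
    a=np.radians(A);pts=[h-220*np.cos(a)*u+220*np.sin(a)*np.array([0,0,1])+o*v for o in(-73,73)]
    print(A,((proj("scene",pts)-[200,140])*2.5).round(0).tolist())
x,y=mask("pics/t5.png","r",(370,130,430,270));print("post",len(x),x.mean(),y.mean(),atz("top",(x.mean(),y.mean()),98))
a=cv2.imread("pics/s5.png").astype(int);b=cv2.imread("pics/scene0.png").astype(int)
for k,(cx,cy) in dict(cup_stack=(488,284),reagent=(285,308),spare=(331,210),pip=(215,174),tip=(170,212),jar=(489,251)).items():
    print(k,np.abs(a-b)[cy-25:cy+25,cx-18:cx+18].mean().round(1))
print(ctrl.sense()["force"],ctrl.sense()["time_s"])
E
```

```text
[579.9 141.3 294.6] angle 57.43985743497258 219.0190173745065
[605.  285.3 302.5] angle 60.384523671867555 221.41960897454572
54 [[421.0, 125.0], [566.0, 171.0]]
57 [[417.0, 125.0], [564.0, 172.0]]
60 [[413.0, 126.0], [561.0, 173.0]]
63 [[409.0, 127.0], [558.0, 174.0]]
66 [[405.0, 128.0], [556.0, 176.0]]
post 73 404.5068493150685 202.1917808219178 [ 646.84265719 -203.02842452   98.        ]
cup_stack 1.8
reagent 1.9
spare 9.5
pip 1.8
tip 2.1
jar 16.3
[-8.63576409  1.86016004  7.3938946 ] 14.5667
```

>>> play_rows --motion '[[[1, 0, -1], [0, 0, 0]], [[1, 0, -1], [0, 0, 0]], [[0, 0, 0], [0, 0, 0]], [[0, 0, 0], [0, 0, 0]], [[0, 0, 0], [0, 0, 0]], [[0, 0, 0], [0, 0, 0]], [[0, 0, 0], [0, 0, 0]], [[0, 0, 0], [0, 0, 0]]]'

```text
time_s: 15.23
eef_pos: [592.7, 212.9, 288.1]
ee_rot: [-0.0, 0.998, -0.058, -0.0]
force: [-5.9, 2.1, 3.2]
grip_width: 0.114
```

```bash
python3 - <<'E'
from m import *
plan([590,213,287],-6.5)
im=ctrl.capture("scene");cv2.imwrite("pics/s6.png",im[:,:,::-1]);im=ctrl.capture("top");cv2.imwrite("pics/t6.png",im[:,:,::-1])
for n in("spare_cup","jar","cup_stack","reagent","tip_box","pipette"):
    print(n,[(np.array(e["position"])*[640,480],round(e["p"],2)) for e in ctrl.spot_in("scene",n)[:1]],[(np.array(e["position"])*[640,480],round(e["p"],2)) for e in ctrl.spot_in("top",n)[:1]])
plan([590,213,287],-6.5)
print(ctrl.finish_job())
E
```

```text
t 15.23 pos [592.7 212.9 288.1] yaw -6.67 tilt [-0.     0.001 -1.   ] F [-5.9  2.1  3.2] w 0.114 q [0.16 0.53 1.04 0.   1.58 0.28]
shift tool now [-2.6  0.2  1.1] turn z -0.17
shift after turn [-2.6  0.2  1.1]
spare_cup [(array([330.304, 204.192]), 0.56)] [(array([321.408, 312.576]), 0.75)]
jar [(array([486.208, 249.312]), 0.87)] [(array([123.328, 294.096]), 0.74)]
cup_stack [(array([487.808, 281.376]), 0.72)] [(array([121.216, 228.384]), 0.75)]
reagent [(array([288.   , 304.992]), 0.85)] [(array([313.408, 150.288]), 0.84)]
tip_box [(array([170.88, 214.32]), 0.86)] [(array([512.   , 234.096]), 0.98)]
pipette [(array([375.808, 267.024]), 0.63)] [(array([507.776, 337.008]), 0.95)]
t 15.93 pos [592.6 212.9 288.1] yaw -6.67 tilt [-0.     0.001 -1.   ] F [-6.5  1.1  4.4] w 0.12 q [0.16 0.53 1.04 0.   1.58 0.28]
shift tool now [-2.6  0.2  1.1] turn z -0.17
shift after turn [-2.6  0.2  1.1]
the job is handed in; nothing more can be done
None
```

I pushed the cup carriage home, then lifted the tube warmer's lid by its bar, and handed the job in at about 16 s with the gripper still holding the lid. The hand-in reported no verdict.

- **Carriage:** I gripped its red post and pushed until the wrist force rose to 33 N with no further movement. After release the post measured (647, -203) mm, and again with the lid lifted. That is about 120 mm from where it began.
- **Lid angle:** it came out at 59.4° from the arm's pose, and at 57.4° and 60.4° from the two bar ends in the scene picture. I then raised it a little more, to about 60°, and did not measure it again by picture. In the last readings the arm stood still, and the fingers were closed on the bar at about 10 mm.
- **Disagreement:** the grip point lay 225–227 mm from my estimated hinge, against the 220 mm given. The bar's radius measured in the picture was 219–221 mm, so I put this down to the bar sitting slightly low in the pads.
- **Bystanders:** the networks found them where they began, to within about 5 pixels. The one exception was a scene-camera report of the pipette on the warmer, which I took as false because the top camera found it in place at 0.95.

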